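Shut polished samples into a transport tray's slot

ROBOT

A 6-joint arm with a two-finger parallel gripper is mounted at the origin on a cart in front of the work surface, level with it; the furniture and walls round the work are solid. World frame = base frame: x ahead of the robot, y to its left, z up, the work surface at z = 0. Lengths are in m, angles in rad, forces in N, time in s.
With the tool pointing down it reaches from about 0.425 to 1.125 m from the base axis. Payload 14.9 kg.
Tool frame: the origin (TCP) lies at the very end of the fingers, on their centre line; the grasp point (between the pads) lies 19 mm behind it; z points along the fingers, y is the line along which they close (so a half turn about z gives the same grasp; the last joint's range is limited). The gripper opens to 91 mm and grips with 3 to 60 N. Pads are 32 mm wide; open, the fingers measure 118 mm over their backs; the gripper's body (76 mm by 178 mm) begins 60 mm behind the grasp point.
Start: joints at [1.197, 0.379, 1.734, -0, 1.028, -0.033], TCP at [0.234, 0.66, 0.214] pointing down, gripper open.
Joint ranges: [-2.77, 2.77], [-0.74, 2.19], [0, 2.66], [-1.06, 4.2], [0.31, 2.87], [-3.08, 3.08]. Speed limits (rad/s): [1.89, 1.89, 2.39, 3.14, 3.14, 3.14].

INTERFACE

Orientations are given as a rotation vector (axis times angle).
In Python, from station import bot, eyes, workorder gives the robot as it stands.
- The arm moves only by the shell command python3 -m crank 'ROWS' [FORCE]. ROWS is JSON, a list of rows, each an object of numbers: "x", "y", "z": the shift along the tool's x, y, z in m; "rx", "ry", "rz": the turn, a rotation vector about the tool's x, y, z in rad; "jaw": the opening, from 0 (shut) to 1 (fully open). In form: [{"x": .., "y": .., "z": .., "rx": .., "ry": .., "rz": .., "jaw": ..}, ...]. A call has 1 to 8 rows; each row is the pose to reach, as a shift and turn from the pose commanded when the call began, along the tool's axes at that moment; what a row does not reach only later rows make up. A row lasts 1/8 s, in which the tool goes at most 62.5 mm and 10.7 degrees, less where a joint would pass 70% of its speed; a pose out of reach is approached as far as the arm can. A call with a gripper value outside its range is refused whole. The fingers move at their own pace and stop on an object; FORCE is the grip in N (left out, the last holds). Time passes only in rows, so rows that repeat a pose let the fingers close. It gives the time, the measured TCP pose, the force, the opening and the grip force at its end, in the units of the state.
- bot.read_state(): the state, without advancing time (a new reading comes with each control period).
- eyes.grab_frame(name): name is "scene" or "top" or "wrist"; returns a dict with "color" (480x640x3 uint8, blue, green, red), "z_map" (480x640 float32, m along the optical axis (not along the pixel's ray), 0 where there is no reading), "camera_matrix" (3x3 intrinsics, pixels), "D" ([k1, k2, p1, p2, k3] as OpenCV has them; the pictures are not rectified), "eye" and "orientation" of the camera in the world; the wrist camera has in their place "mount" (4x4, takes a point from camera to tool coordinates, whose origin is the TCP and whose axes are the flange's). Camera axes: x right, y up, looking along -z (the intrinsics and any distortion apply to the point x, -y, -z); pixel columns grow to the right and rows downward; lengths in m; the calibration is good to about 2 mm. A picture is of the moment at which its call begins: read the wrist's pose just before it.
- workorder.job_done(): hands the job in; it is judged then, once.
The state is a dict: "time": time; "qpos": joint angles; "qd": joint speeds; "tau": joint torques, N m; "position": TCP position; "tool_rot": TCP orientation; "contact_force": force on the tool from outside, world axes, zero at the start; "moment": the same for the moment, N m; "grip_width": opening from 0.0 (shut) to 1.0 (fully open); "gripper_force": force on a finger pad.
Only numpy, scipy, OpenCV 4.12 (cv2) and the standard library are available. Lean on these libraries where they do the work, as an engineer would, in place of code of your own. Each camera call takes 0.05 s, during which the arm holds its last target. There are 200 camera calls.

TASK

Before the tray is carried to the microscope, its three loose resin-mounted samples must be shut into its slot. Using only the fingertips and without ever picking a sample up or tipping it, sweep the samples one at a time through the narrow gate, pushing each far enough that the spring latch snaps shut behind it before the next one enters. Finish with all three in a row in the slot, polished faces up and the latch closed, and leave everything else on the bench where it stands.

Things in the scene. Friction and masses are not known exactly. Their poses are not given: they have to be found in the camera images.
- tray: fixed aluminium plate 370 x 164 x 6 mm carrying grey rails 8 mm high, 8 mm thick. Origin: centre of its underside, on the bench; x = feed direction, roughly to the robot's left (yaw 1.57 +- 0.35), z up. Tray frame, mm, inner rail faces: open area x -170 to -40, y -72 to 72; funnel from (-40, +-72) to (25, +-22); then one straight lane (gate and slot) y -22 to 22 up to an end stop at x = 174
- mount_a: black resin cylinder, 40 mm in diameter and 20 mm tall, about 70 g, lying flat, loose on the tray floor with its polished face up; a round steel section shows in that face. Origin at the centre of its underside, z up along its axis; its yaw means nothing. The three are interchangeable and may be fed in any order
- mount_b: black resin cylinder, 40 mm in diameter and 20 mm tall, about 70 g, lying flat, loose on the tray floor with its polished face up; a rectangular steel section shows in that face. Origin at the centre of its underside, z up along its axis; its yaw means nothing. The three are interchangeable and may be fed in any order
- mount_c: black resin cylinder, 40 mm in diameter and 20 mm tall, about 70 g, lying flat, loose on the tray floor with its polished face up; a T-shaped steel section shows in that face. Origin at the centre of its underside, z up along its axis; its yaw means nothing. The three are interchangeable and may be fed in any order
- gate (a point): middle of the gate mouth, where funnel ends and lane begins, on the tray floor, 6 mm above the bench (tray frame 25, 0, 6 mm). Rail tops are 14 mm above the bench and sample tops 26 mm, so fingertips held 16 to 24 mm above the bench pass over all rails and the latch and still push a sample
- slot_end (a point): middle of the end stop's face, on the tray floor (tray frame 174, 0, 6 mm). The slot takes three samples in a row, each new one pushing the others along; when all touch home their centres are at tray x = 154, 114 and 74. The latch can close behind a sample once its centre is beyond x = 69
- latch (a joint): one-way steel latch, a 26 mm arm 6 mm high pivoting on an upright pin at tray (30, 26) mm. 0 = closed, the arm slanting across the lane; 0.87 rad = folded into its pocket in the rail. A light spring (under 0.3 N at the tip) closes it; a sample pushed in from the gate swings it open, and it snaps back when the sample has passed
- latch_tip (a point): tip of the latch arm; with the latch closed it is at tray (47, 6) mm, 9 mm above the bench
- etchant: bystander: white dropper bottle, 34 x 54 x 149 mm, standing behind the tray; origin at the centre of its underside
- swabs: bystander: tub of cotton buds, 77 mm across and 80 mm tall, behind the tray; origin at the centre of its underside
- dish: bystander: petri dish with lid, 90 mm across and 15 mm tall, to the right of the tray; origin at the centre of its underside
- timer: bystander: laboratory timer, 60 x 64 x 18 mm, to the right of the tray; origin at the centre of its underside
Things that resemble listed ones, but are neither listed nor needed, are in the scene too. Leave any white look-alike of the mount_c alone. Leave any pink look-alike of the mount_a alone.

How it is judged:
By the outcome, as a careful person would: the job done as asked, in the order asked, and still so for the second after the job is handed in, with the robot touching nothing.
It also fails if it takes over 58 s, if anything falls off the work surface, if the arm or the gripper's body presses on something with over 40 N, if the wrist force passes 120 N, or if a joint passes its speed limit or range.

## Working session

There is one attempt and no reset: what is moved stays moved. The work goes in short steps, Python scripts to look and compute and a shell command to move; the robot and the scene stay as the last step left them, time stands still between calls to the robot, and variables do not carry over. Pictures are saved under pics/ and viewed, at most 10 in all, crops included, and the job is handed in when it is done.

```bash
ls; mkdir -p pics; cat > h.py <<'E'
import numpy as np, cv2
from scipy.spatial.transform import Rotation as R
from station import bot, eyes, workorder
def rot(o):
    o=np.array(o,float)
    return o if o.shape==(3,3) else (R.from_quat(o).as_matrix() if o.size==4 else R.from_rotvec(o).as_matrix())
def cam(f,st=None):
    if 'mount' in f:
        M=np.array(f['mount']); T=np.eye(4); T[:3,:3]=rot(st['tool_rot']); T[:3,3]=st['position']
        T=T@M; return T[:3,:3],T[:3,3]
    return rot(f['orientation']),np.array(f['eye'])
def rays(f,px,st=None):
    Rm,t=cam(f,st)
    n=cv2.undistortPoints(np.array(px,float).reshape(-1,1,2),np.array(f['camera_matrix']),np.array(f['D'],float)).reshape(-1,2)
    return t,np.c_[n[:,0],-n[:,1],-np.ones(len(n))]@Rm.T
def onz(f,px,z,st=None):
    t,d=rays(f,px,st); return t+d*((z-t[2])/d[:,2])[:,None]
def depthpts(f,px,st=None):
    t,d=rays(f,px,st); zz=np.array([f['z_map'][int(v),int(u)] for u,v in px]); return t+d*zz[:,None]
E
python3 - <<'E'
from h import *
s=bot.read_state();print(s)
for n in ['top','scene']:
    f=eyes.grab_frame(n);cv2.imwrite(f'pics/{n}0.png',f['color']);print(n,f['eye'],f['orientation'],f['camera_matrix'],f['D'])
    import pickle;pickle.dump(f,open(n+'.pkl','wb'))
E
```

```text
pics
{'time': 0.0, 'qpos': array([ 1.19673008e+00,  3.79419764e-01,  1.73479114e+00, -2.48154171e-05,
        1.02849322e+00, -3.33245706e-02]), 'qd': array([-0.00083212, -0.00091909, -0.00025575,  0.000414  , -0.00045024,
        0.0013518 ]), 'tau': array([ 1.71575307e-04, -7.63736916e+01, -4.34367621e+01,  6.51091081e-02,
        4.23520524e-02, -1.57407299e-04]), 'position': array([0.23380964, 0.65936919, 0.21327529]), 'tool_rot': array([-5.32595702e-01, -3.09591042e+00,  1.71644086e-03]), 'contact_force': array([ 1.0087619 ,  0.30010024, -0.44333147]), 'moment': array([ 0.03806198,  0.05553261, -0.02259034]), 'gripper_force': 0.0, 'grip_width': 0.9993315400822385}
top [ 0.44580159 -0.10992239  1.26577674] [ 0.10832361 -0.08860004 -1.56126838] [[527.24049301   0.         329.19683361]
 [  0.         527.24049301 244.36236362]
 [  0.           0.           1.        ]] [-0.05986463  0.          0.          0.          0.        ]
scene [-0.13080272 -0.48739645  0.62597054] [ 0.85172837 -0.52742807 -0.97202593] [[465.93230309   0.         319.58980655]
 [  0.         465.93230309 239.49598048]
 [  0.           0.           1.        ]] [-0.06827315  0.          0.          0.          0.        ]
```

View pics/top0.png

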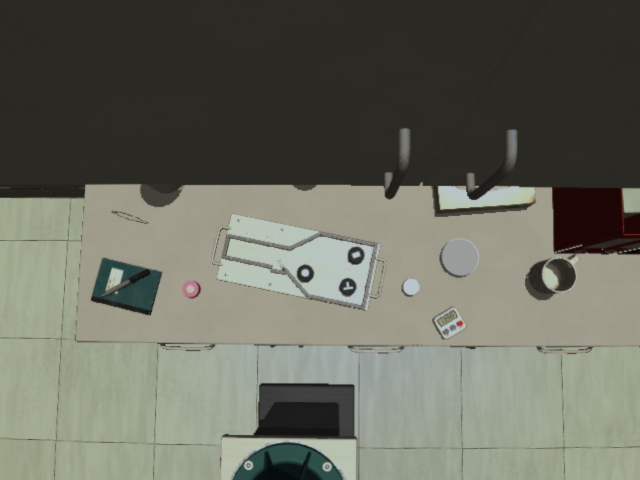

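View pics/scene0.png

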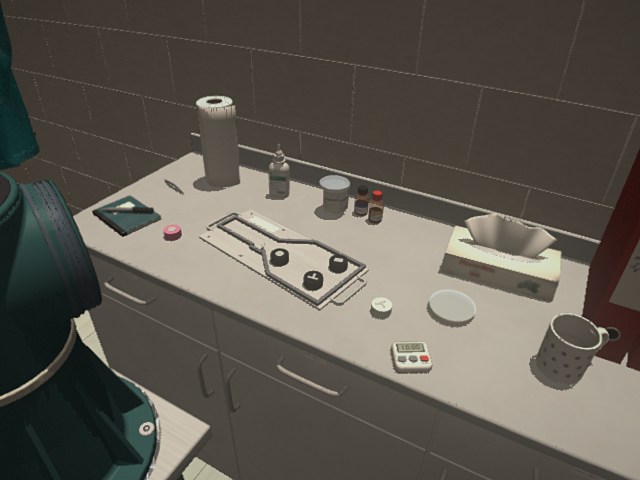

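Top view: the black samples are at (305,273) (round), (356,256) (rectangle) and (347,287) (T). The look-alikes are white at (411,287) and pink at (190,289). The tray spans roughly (217–380, 215–308), with the feed direction to the left. Next is one close crop, plus measurement.

```bash
python3 - <<'E'
from h import *
import pickle
f=pickle.load(open('top.pkl','rb'))
c=f['color'][200:320,205:425]; cv2.imwrite('pics/crop1.png',cv2.resize(c,None,fx=3.6,fy=3.6,interpolation=cv2.INTER_CUBIC))
g=f['color'].max(2)
# dark discs
m=(g<60).astype(np.uint8); m[:200]=0;m[320:]=0;m[:,:205]=0;m[:,425:]=0
n,l,st,ce=cv2.connectedComponentsWithStats(m)
for i in range(1,n):
    if st[i,4]>60:
        ys,xs=np.where(l==i);h=cv2.convexHull(np.c_[xs,ys].astype(np.int32))
        (u,v),r=cv2.minEnclosingCircle(h); print(st[i],(u,v),r,onz(f,[(u,v)],.026),depthpts(f,[(u,v)]))
# plate: bright
hsv=cv2.cvtColor(f['color'],cv2.COLOR_BGR2HSV)
for p in [(240,225),(150,320),(330,270),(500,300),(260,30),(405,160),(320,100),(285,186),(160,190),(300,186),(500,210)]: print(p,f['color'][p[1],p[0]],depthpts(f,[p])[0].round(3))
E
```

```text
[349 248  15  16 126] (355.5833435058594, 255.3333282470703) 8.09029483795166 [[ 0.5764476  -0.15625188  0.026     ]] [[ 0.57663274 -0.15631754  0.02424305]]
[298 266  15  16 122] (304.8529357910156, 273.3235168457031) 7.971167087554932 [[ 0.53302729 -0.03688145  0.026     ]] [[ 0.53304786 -0.03686422  0.02570755]]
[340 279  15  16 120] (347.4310302734375, 286.637939453125) 7.797522068023682 [[ 0.50246193 -0.13727994  0.026     ]] [[ 0.50240643 -0.13725315  0.02721441]]
(240, 225) [182 196 183] [0.65  0.123 0.008]
(150, 320) [140 157 159] [ 0.419  0.338 -0.006]
(330, 270) [187 197 184] [ 0.543 -0.096  0.003]
(500, 300) [141 157 161] [ 0.474 -0.503  0.001]
(260, 30) [37 42 44] [ 0.597 -0.068  0.999]
(405, 160) [83 95 99] [ 0.571 -0.167  0.84 ]
(320, 100) [36 41 42] [ 0.597 -0.098  0.903]
(285, 186) [140 156 160] [0.748 0.016 0.005]
(160, 190) [39 45 47] [0.731 0.315 0.034]
(300, 186) [59 65 67] [ 0.75  -0.02  -0.001]
(500, 210) [57 63 65] [ 0.693 -0.511 -0.001]
```

View pics/crop1.png

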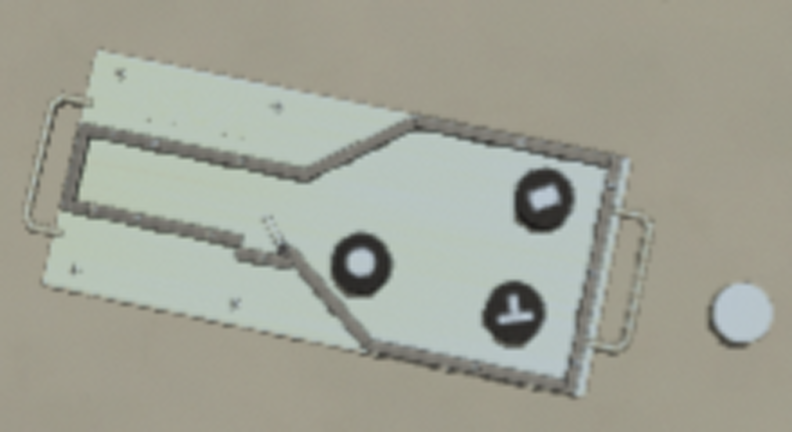

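The crop confirms the choice: round (360,263), rectangle (543,198) and T (513,313) are all black and on the tray, and the white disc lies outside at (742,313). The latch is at (275,233) on the near rail. Next I fit the tray pose and check how high the things nearby are.

```bash
cat > tray.py <<'E'
from h import *
import pickle
from scipy.optimize import minimize
f=pickle.load(open('top.pkl','rb'))
def proj(f,P,st=None):
    Rm,t=cam(f,st); q=(np.array(P)-t)@Rm; q=q*[1,-1,-1]
    return cv2.projectPoints(q,np.zeros(3),np.zeros(3),np.array(f['camera_matrix']),np.array(f['D'],float))[0].reshape(-1,2)
def T2w(p,P):
    x,y,a=p; P=np.atleast_2d(np.array(P,float))/1000; c,s=np.cos(a),np.sin(a)
    return np.c_[x+c*P[:,0]-s*P[:,1], y+s*P[:,0]+c*P[:,1], P[:,2]]
def w2T(p,W):
    W=np.atleast_2d(W);x,y,a=p;c,s=np.cos(a),np.sin(a);d=W[:,:2]-[x,y]
    return 1000*np.c_[c*d[:,0]+s*d[:,1],-s*d[:,0]+c*d[:,1]]
def seg(a,b,z): 
    t=np.linspace(0,1,60)[:,None]; return np.c_[np.array(a)*(1-t)+np.array(b)*t,np.full(60,z)]
E
python3 - <<'E'
from tray import *
cr=[(98,50),(628,158),(580,397),(43,287)]
px=[(205+(u+.5)/3.6-.5,200+(v+.5)/3.6-.5) for u,v in cr]
W=onz(f,px,.006); print(W.round(4),[np.linalg.norm(W[i]-W[i-1]).round(4) for i in range(4)])
c=W.mean(0); d=(W[0]+W[3]-W[1]-W[2]);p0=np.array([c[0],c[1],np.arctan2(d[1],d[0])]);print(p0)
mid=[seg((174+4,-22),(178,22),14),seg((25,-26),(174,-26),14),seg((60,26),(174,26),14),seg((-174,-72),(-174,72),14)]
for s in(1,-1): mid+= [seg((-170,76*s),(-42,76*s),14),seg((-38,s*76),(25,s*26),14)]
M=np.vstack(mid)
g=cv2.GaussianBlur(f['color'].max(2).astype(np.float32),(0,0),.8)
def cost(p):
    q=proj(f,T2w(p,M)).astype(np.float32); return cv2.remap(g,q[:,:1],q[:,1:],cv2.INTER_LINEAR).mean()
best=min((minimize(cost,p0+[a,b,0],method='Nelder-Mead',options=dict(initial_simplex=np.array([p0+[a,b,0]]*4)+np.vstack([np.zeros(3),np.diag([.003,.003,.02])]))) for a in(-.003,0,.003) for b in(-.003,0,.003)),key=lambda r:r.fun)
p=best.x;print(p,best.fun,cost(p0)); np.save('p.npy',p)
for n,w in dict(a=(.5330,-.0369),b=(.5764,-.1563),c=(.5025,-.1373)).items(): print(n,w2T(p,[w]).round(1))
print('pts',T2w(p,[(25,0,6),(174,0,6)]))
s=bot.read_state();print('tool axes\n',rot(s['tool_rot']).round(3))
# heights in tray frame from scene depth
for nm in('scene','top'):
    F=pickle.load(open(nm+'.pkl','rb'));vv,uu=np.mgrid[0:480:1,0:640:1];px=np.c_[uu.ravel(),vv.ravel()]
    P=depthpts(F,px);P=P[(F['z_map'].ravel()>0)]
    Q=np.c_[w2T(p,P),P[:,2]*1000]
    for lab,x0,x1,y0,y1,zz in[('handleR',-240,-190,-40,40,4),('handleL',190,240,-40,40,4)]:
        k=(Q[:,0]>x0)&(Q[:,0]<x1)&(Q[:,1]>y0)&(Q[:,1]<y1)&(Q[:,2]>zz);print(nm,lab,np.percentile(Q[k,2],[5,50,95,99]) if k.sum() else None)
    k=(P[:,2]>.04)&(P[:,0]>.45)&(P[:,0]<.9)&(abs(P[:,1])<.45)&(P[:,2]<.3)
    if nm=='scene':
        im=np.zeros((46,90),np.uint8);ix=((P[k,0]-.45)*100).astype(int);iy=((P[k,1]+.45)*100).astype(int);im[ix,iy]=1
        n,l,stt,ce=cv2.connectedComponentsWithStats(im,connectivity=8)
        for i in range(1,n):
            m=l[ix,iy]==i;q=P[k][m]
            if m.sum()>30:print('tall',q.min(0).round(3),q.max(0).round(3),m.sum())
c=f['color'].copy()
c=cv2.resize(c[200:320,205:425],None,fx=3.6,fy=3.6,interpolation=cv2.INTER_CUBIC)
for u,v in proj(f,T2w(p,M)): cv2.circle(c,(int((u+.5-205)*3.6),int((v+.5-200)*3.6)),1,(0,0,255),-1)
cv2.imwrite('pics/fit.png',c)
E
```

```text
[[ 0.6789  0.1445  0.006 ]
 [ 0.6075 -0.2135  0.006 ]
 [ 0.4485 -0.1814  0.006 ]
 [ 0.5182  0.1764  0.006 ]] [np.float64(0.1638), np.float64(0.365), np.float64(0.1622), np.float64(0.3645)]
[ 0.56328408 -0.01851777  1.37617541]
[ 0.56161782 -0.0182605   1.36792037] 118.01304626464844 120.431885
a [[-24.   24.3]]
b [[-132.2  -42.3]]
c [[-128.5   33.9]]
pts [[0.566655   0.00622678 0.006     ]
 [0.59667658 0.15217096 0.006     ]]
tool axes
 [[-0.942  0.334 -0.   ]
 [ 0.334  0.942 -0.001]
 [ 0.    -0.001 -1.   ]]
scene handleR [4.58609897 7.17395714 9.38878054 9.98356097]
scene handleL [ 4.65253861  6.81016126  8.72888747 10.14386504]
tall [ 0.681 -0.45   0.04 ] [ 0.799 -0.343  0.125] 2357
tall [0.727 0.248 0.04 ] [0.824 0.361 0.23 ] 2818
tall [ 0.747 -0.165  0.04 ] [0.828 0.002 0.085] 1127
tall [0.76  0.098 0.04 ] [0.802 0.15  0.149] 587
tall [ 0.877 -0.45   0.04 ] [0.9  0.45 0.3 ] 19454
top handleR [ 4.29049513  6.96553814 11.6762155  13.41494338]
top handleL [646.32439966 750.81785513 833.50111901 849.4455701 ]
```

View pics/fit.png

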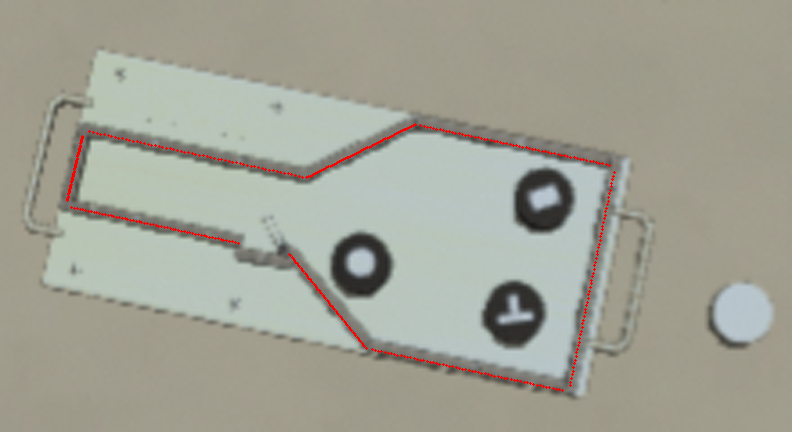

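The fit lies on the rails to within about 1–2 mm. In tray mm, a is at (-24,24), b at (-132,-42) and c at (-128,34), all inside the open area or funnel, and the disc tops measure about 26 mm. The handles are under 14 mm high, and the tall things stand at x>0.74.

Plan: cradle each disc between two partly open fingertips (tool x = tray x) and push. Order: a, c, b.

```bash
cat > go.py <<'E'
from tray import *
import sys
p=np.load('p.npy'); s=bot.read_state(); A=rot(s['tool_rot'])
print('t',round(s['time'],2),'tcp tray',w2T(p,[s['position']]).round(1),'z',round(s['position'][2]*1000,1),'yaw err',round(float(np.arctan2(A[1,0],A[0,0])-p[2]),4),'tilt',A[:2,2].round(3),'F',np.round(s['contact_force'],1),'jaw',round(s['grip_width'],3))
for a in sys.argv[1:]:
    x,y,z=map(float,a.split(',')); print(a,'shift',(A.T@(T2w(p,[(x,y,z)])[0]-s['position'])).round(4))
E
python3 go.py -- 2>/dev/null || python3 - <<'E'
E
python3 go.py 100,100,150 -63,24,80
```

```text
t 0.1 tcp tray [[597.7 457.6]] z 213.4 yaw err 1.4328 tilt [-0.    -0.001] F [ 0.2 -1.   0.7] jaw 1.0
t 0.1 tcp tray [[597.7 457.6]] z 213.4 yaw err 1.4328 tilt [-0.    -0.001] F [ 0.2 -1.   0.7] jaw 1.0
100,100,150 shift [-0.4226 -0.4438  0.0638]
-63,24,80 shift [-0.5203 -0.5947  0.1339]
```

```bash
python3 -m crank '[{"x":-0.423,"y":-0.444,"z":0.064,"rz":1.1,"jaw":0.285},{"x":-0.423,"y":-0.444,"z":0.064,"rz":1.1,"jaw":0.285},{"x":-0.423,"y":-0.444,"z":0.064,"rz":1.1,"jaw":0.285},{"x":-0.423,"y":-0.444,"z":0.064,"rz":1.1,"jaw":0.285},{"x":-0.423,"y":-0.444,"z":0.064,"rz":1.1,"jaw":0.285},{"x":-0.423,"y":-0.444,"z":0.064,"rz":1.1,"jaw":0.285},{"x":-0.423,"y":-0.444,"z":0.064,"rz":1.1,"jaw":0.285},{"x":-0.423,"y":-0.444,"z":0.064,"rz":1.1,"jaw":0.285}]'; python3 go.py -63,24,80
```

```text
t 0.1 tcp tray [[597.7 457.6]] z 213.4 yaw err 1.4328 tilt [-0.    -0.001] F [ 0.2 -1.   0.7] jaw 1.0
-63,24,80 shift [-0.5203 -0.5947  0.1339]schema error: expected keys x, y, z, rx, ry, rz, jaw
```

```bash
python3 -m crank '[{"x":-0.423,"y":-0.444,"z":0.064,"rx":0,"ry":0,"rz":1.1,"jaw":0.285},{"x":-0.423,"y":-0.444,"z":0.064,"rx":0,"ry":0,"rz":1.1,"jaw":0.285},{"x":-0.423,"y":-0.444,"z":0.064,"rx":0,"ry":0,"rz":1.1,"jaw":0.285},{"x":-0.423,"y":-0.444,"z":0.064,"rx":0,"ry":0,"rz":1.1,"jaw":0.285},{"x":-0.423,"y":-0.444,"z":0.064,"rx":0,"ry":0,"rz":1.1,"jaw":0.285},{"x":-0.423,"y":-0.444,"z":0.064,"rx":0,"ry":0,"rz":1.1,"jaw":0.285},{"x":-0.423,"y":-0.444,"z":0.064,"rx":0,"ry":0,"rz":1.1,"jaw":0.285},{"x":-0.423,"y":-0.444,"z":0.064,"rx":0,"ry":0,"rz":1.1,"jaw":0.285}]'; python3 go.py -63,24,80
```

```text
time: 1.1
position: [0.4373, 0.2039, 0.1619]
tool_rot: [2.072, 2.361, 0.0]
contact_force: [1.3, 1.3, 0.5]
grip_width: 0.288
gripper_force: 0.0
t 1.1 tcp tray [[192.5 166.5]] z 161.9 yaw err 0.3331 tilt [0. 0.] F [1.3 1.3 0.5] jaw 0.288
-63,24,80 shift [-0.2881  0.0511  0.0819]
```

```bash
python3 -m crank '[{"x":-0.288,"y":0.051,"z":0.082,"rx":0,"ry":0,"rz":0.333,"jaw":0.285},{"x":-0.288,"y":0.051,"z":0.082,"rx":0,"ry":0,"rz":0.333,"jaw":0.285},{"x":-0.288,"y":0.051,"z":0.082,"rx":0,"ry":0,"rz":0.333,"jaw":0.285},{"x":-0.288,"y":0.051,"z":0.082,"rx":0,"ry":0,"rz":0.333,"jaw":0.285},{"x":-0.288,"y":0.051,"z":0.082,"rx":0,"ry":0,"rz":0.333,"jaw":0.285},{"x":-0.288,"y":0.051,"z":0.082,"rx":0,"ry":0,"rz":0.333,"jaw":0.285},{"x":-0.288,"y":0.051,"z":0.082,"rx":0,"ry":0,"rz":0.333,"jaw":0.285}]'; python3 go.py -63,24,18
python3 - <<'E'
from h import *
s=bot.read_state();f=eyes.grab_frame('wrist');cv2.imwrite('pics/w1.png',f['color'])
import pickle;pickle.dump((f,s),open('w1.pkl','wb'))
E
```

```text
time: 1.98
position: [0.5244, -0.073, 0.0798]
tool_rot: [-2.435, -1.984, 0.001]
contact_force: [-0.8, -0.2, 0.4]
grip_width: 0.287
gripper_force: 0.0
t 1.98 tcp tray [[-61.1  25.4]] z 79.8 yaw err -0.0007 tilt [-0.001  0.   ] F [-0.8 -0.2  0.4] jaw 0.287
-63,24,18 shift [-0.0019  0.0014  0.0618]
```

View pics/w1.png

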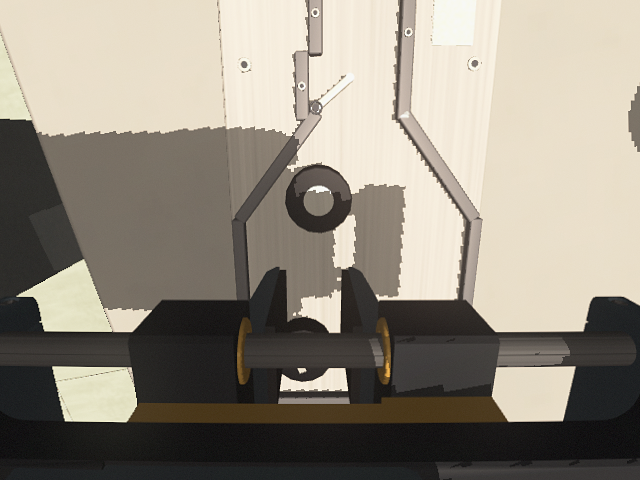

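The wrist view shows the round sample at (318,198), the latch pin at (316,107) with its tip at (350,76), gate corners at about (404,115), and the T-shaped sample behind the fingers at (303,350). I'll check these against the tray frame.

```bash
python3 - <<'E'
from tray import *
f,s=pickle.load(open('w1.pkl','rb'));p=np.load('p.npy')
for n,px,z in[('pin 30,26',(316,107),.013),('tip 47,6',(350,76),.012),('gate corner 25,-22',(400,117),.014),('corner -40,-72',(469,221),.014),('corner -40,72 in',(245,221),.014),('disc top',(318.5,198.5),.026)]:
    W=onz(f,[px],z,s);print(n,w2T(p,W).round(1),W.round(4))
E
```

```text
pin 30,26 [[31.3 23.3]] [[0.5451 0.0171 0.013 ]]
tip 47,6 [[48.5  3.6]] [[0.5679 0.0299 0.012 ]]
gate corner 25,-22 [[ 25.7 -26.3]] [[0.5925 0.0016 0.014 ]]
corner -40,-72 [[-37.1 -74. ]] [[ 0.6266 -0.0695  0.014 ]]
corner -40,72 in [[-37.   68.1]] [[ 0.4874 -0.0408  0.014 ]]
disc top [[-20.8  21.8]] [[ 0.5361 -0.0342  0.026 ]]
```

```bash
python3 -c "
import numpy as np;np.save('p.npy',[.5638,-.0174,1.3695])"; python3 go.py -64,25,18 -54,25,18 1,0,18 31,0,18
```

```text
t 2.02 tcp tray [[-61.9  27.5]] z 80.1 yaw err -0.0013 tilt [-0.  0.] F [ 0.2  0.4 -0.1] jaw 0.287
-64,25,18 shift [-0.0021  0.0025  0.0621]
-54,25,18 shift [0.0079 0.0025 0.0621]
1,0,18 shift [0.0629 0.0275 0.0621]
31,0,18 shift [0.0929 0.0274 0.0621]
```

```bash
python3 -m crank '[{"x":-0.003,"y":0.002,"z":0.03,"rx":0,"ry":0,"rz":0,"jaw":0.285},{"x":-0.003,"y":0.002,"z":0.05,"rx":0,"ry":0,"rz":0,"jaw":0.285},{"x":-0.003,"y":0.002,"z":0.062,"rx":0,"ry":0,"rz":0,"jaw":0.285},{"x":-0.003,"y":0.002,"z":0.062,"rx":0,"ry":0,"rz":0,"jaw":0.285}]'; python3 go.py -54,25,18 -16,0,18 40,0,18
```

```text
time: 2.52
position: [0.5258, -0.0758, 0.0178]
tool_rot: [-2.434, -1.986, 0.001]
contact_force: [0.2, -0.3, -0.1]
grip_width: 0.286
gripper_force: 0.0
t 2.52 tcp tray [[-64.8  25.5]] z 17.8 yaw err -0.0007 tilt [-0.001  0.   ] F [ 0.2 -0.3 -0.1] jaw 0.286
-54,25,18 shift [ 0.0108  0.0005 -0.0002]
-16,0,18 shift [ 0.0489  0.0255 -0.0002]
40,0,18 shift [ 0.1049  0.0255 -0.0002]
```

```bash
python3 -m crank '[{"x":0.010,"y":0.001,"z":0,"rx":0,"ry":0,"rz":0,"jaw":0.285},{"x":0.020,"y":0.007,"z":0,"rx":0,"ry":0,"rz":0,"jaw":0.285},{"x":0.030,"y":0.014,"z":0,"rx":0,"ry":0,"rz":0,"jaw":0.285},{"x":0.040,"y":0.020,"z":0,"rx":0,"ry":0,"rz":0,"jaw":0.285},{"x":0.049,"y":0.0255,"z":0,"rx":0,"ry":0,"rz":0,"jaw":0.285},{"x":0.056,"y":0.0255,"z":0,"rx":0,"ry":0,"rz":0,"jaw":0.285},{"x":0.063,"y":0.0255,"z":0,"rx":0,"ry":0,"rz":0,"jaw":0.285},{"x":0.070,"y":0.0255,"z":0,"rx":0,"ry":0,"rz":0,"jaw":0.285}]'; python3 go.py 40,0,18
python3 - <<'E'
from h import *
s=bot.read_state();f=eyes.grab_frame('wrist');cv2.imwrite('pics/w2.png',f['color'])
E
```

```text
time: 3.52
position: [0.5652, -0.0128, 0.018]
tool_rot: [-2.435, -1.985, 0.0]
contact_force: [1.2, -1.0, 1.7]
grip_width: 0.284
gripper_force: 0.7
t 3.52 tcp tray [[ 4.8 -0.5]] z 18.0 yaw err -0.0018 tilt [-0. -0.] F [ 1.2 -1.   1.7] jaw 0.284
40,0,18 shift [ 0.0352 -0.0005  0.    ]
```

View pics/w2.png

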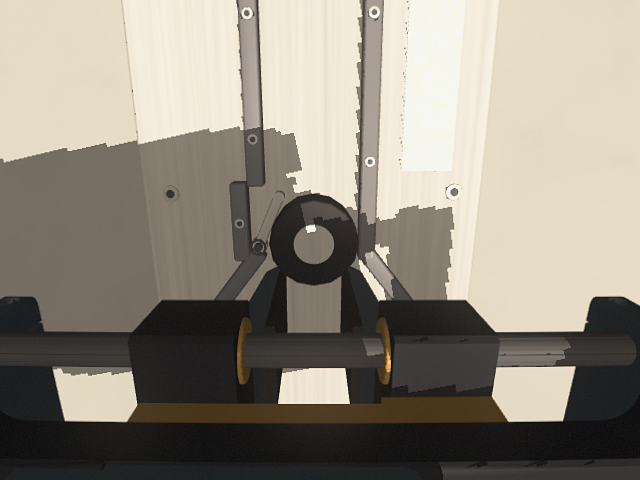

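The disc sits in the cradle at (314,238) in the gate and the latch is being swung open. It is about 1.5 mm to the right of the lane centre, which is at about 310, so I'll shift slightly and push on.

```bash
python3 -m crank '[{"x":0.009,"y":-0.001,"z":0,"rx":0,"ry":0,"rz":0,"jaw":0.285},{"x":0.018,"y":-0.0015,"z":0,"rx":0,"ry":0,"rz":0,"jaw":0.285},{"x":0.027,"y":-0.0015,"z":0,"rx":0,"ry":0,"rz":0,"jaw":0.285},{"x":0.036,"y":-0.0015,"z":0,"rx":0,"ry":0,"rz":0,"jaw":0.285},{"x":0.045,"y":-0.0015,"z":0,"rx":0,"ry":0,"rz":0,"jaw":0.285},{"x":0.054,"y":-0.0015,"z":0,"rx":0,"ry":0,"rz":0,"jaw":0.285},{"x":0.063,"y":-0.0015,"z":0,"rx":0,"ry":0,"rz":0,"jaw":0.285},{"x":0.072,"y":-0.0015,"z":0,"rx":0,"ry":0,"rz":0,"jaw":0.285}]'; python3 go.py -166,35,60
```

```text
time: 4.58
position: [0.5784, 0.0583, 0.018]
tool_rot: [2.435, 1.985, -0.0]
contact_force: [0.3, -0.7, 0.4]
grip_width: 0.287
gripper_force: 0.5
t 4.58 tcp tray [[77.1  0.8]] z 18.0 yaw err -0.0017 tilt [ 0. -0.] F [ 0.3 -0.7  0.4] jaw 0.287
-166,35,60 shift [-0.2431 -0.0338 -0.042 ]
```

```bash
python3 -m crank '[{"x":-0.012,"y":0,"z":0,"rx":0,"ry":0,"rz":0,"jaw":0.285},{"x":-0.03,"y":0,"z":-0.03,"rx":0,"ry":0,"rz":0,"jaw":0.285},{"x":-0.09,"y":-0.01,"z":-0.06,"rx":0,"ry":0,"rz":0,"jaw":0.285},{"x":-0.15,"y":-0.02,"z":-0.06,"rx":0,"ry":0,"rz":0,"jaw":0.285},{"x":-0.21,"y":-0.03,"z":-0.06,"rx":0,"ry":0,"rz":0,"jaw":0.285},{"x":-0.249,"y":-0.034,"z":-0.06,"rx":0,"ry":0,"rz":0,"jaw":0.285},{"x":-0.249,"y":-0.034,"z":-0.06,"rx":0,"ry":0,"rz":0,"jaw":0.285},{"x":-0.249,"y":-0.034,"z":-0.06,"rx":0,"ry":0,"rz":0,"jaw":0.285}]'; python3 go.py -170,35,18
python3 - <<'E'
from h import *
s=bot.read_state();f=eyes.grab_frame('wrist');cv2.imwrite('pics/w3.png',f['color'])
import pickle;pickle.dump((f,s),open('w3.pkl','wb'))
E
```

```text
time: 5.58
position: [0.4946, -0.1794, 0.078]
tool_rot: [-2.436, -1.984, 0.0]
contact_force: [1.3, 0.9, -0.0]
grip_width: 0.284
gripper_force: 0.0
t 5.58 tcp tray [[-172.5   35.4]] z 78.0 yaw err -0.0025 tilt [-0.  0.] F [ 1.3  0.9 -0. ] jaw 0.284
-170,35,18 shift [0.0025 0.0004 0.06  ]
```

View pics/w3.png

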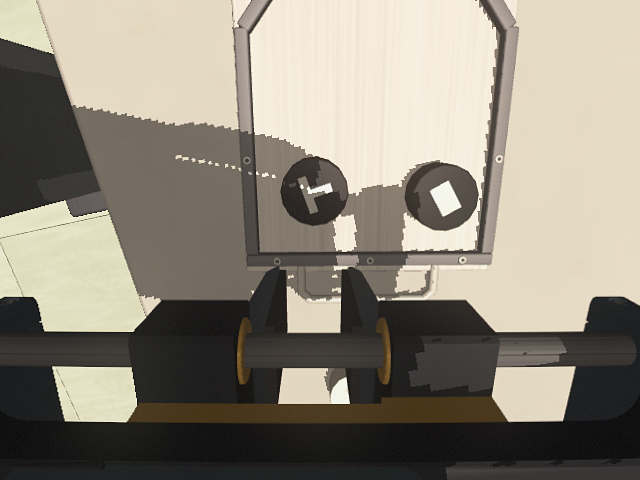

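The T sample is at (314,190), directly ahead of the fingers, and the rectangle is at (441,196). Both are undisturbed. The white look-alike is clear behind, at (339,390).

```bash
python3 - <<'E'
from tray import *
f,s=pickle.load(open('w3.pkl','rb'));p=np.load('p.npy')
for n,px,z in[('c',(314,190),.026),('b',(441.5,196),.026),('rail -170',(365,254),.014),('corner -40,-72',(504,26),.014),('corner -40 72',(247,28),.014)]:
    print(n,w2T(p,onz(f,[px],z,s)).round(1))
E
```

```text
c [[-126.9   34.4]]
b [[-130.5  -40.4]]
rail -170 [[-169.8    1.7]]
corner -40,-72 [[-37.  -71.7]]
corner -40 72 [[-38.4  71.3]]
```

```bash
python3 -m crank '[{"x":0.002,"y":0,"z":0.03,"rx":0,"ry":0,"rz":0,"jaw":0.285},{"x":0.002,"y":0,"z":0.05,"rx":0,"ry":0,"rz":0,"jaw":0.285},{"x":0.002,"y":0,"z":0.06,"rx":0,"ry":0,"rz":0,"jaw":0.285},{"x":0.002,"y":0,"z":0.06,"rx":0,"ry":0,"rz":0,"jaw":0.285}]'; python3 go.py -159,35,18 -16,1.5,18 45,1.5,18
```

```text
time: 6.12
position: [0.4951, -0.1767, 0.0177]
tool_rot: [-2.433, -1.985, 0.001]
contact_force: [-0.0, 0.2, 1.0]
grip_width: 0.286
gripper_force: 0.0
t 6.12 tcp tray [[-169.8   35.4]] z 17.7 yaw err -0.0008 tilt [-0.001  0.   ] F [-0.   0.2  1. ] jaw 0.286
-159,35,18 shift [ 0.0108  0.0004 -0.0003]
-16,1.5,18 shift [ 0.1539  0.0338 -0.0003]
45,1.5,18 shift [ 0.2149  0.0338 -0.0003]
```

```bash
python3 -m crank '[{"x":0.010,"y":0.0,"z":0,"rx":0,"ry":0,"rz":0,"jaw":0.285},{"x":0.020,"y":0.002,"z":0,"rx":0,"ry":0,"rz":0,"jaw":0.285},{"x":0.034,"y":0.006,"z":0,"rx":0,"ry":0,"rz":0,"jaw":0.285},{"x":0.050,"y":0.010,"z":0,"rx":0,"ry":0,"rz":0,"jaw":0.285},{"x":0.066,"y":0.014,"z":0,"rx":0,"ry":0,"rz":0,"jaw":0.285},{"x":0.082,"y":0.018,"z":0,"rx":0,"ry":0,"rz":0,"jaw":0.285},{"x":0.098,"y":0.022,"z":0,"rx":0,"ry":0,"rz":0,"jaw":0.285},{"x":0.114,"y":0.026,"z":0,"rx":0,"ry":0,"rz":0,"jaw":0.285}]' && python3 -m crank '[{"x":0.013,"y":0.003,"z":0,"rx":0,"ry":0,"rz":0,"jaw":0.285},{"x":0.025,"y":0.006,"z":0,"rx":0,"ry":0,"rz":0,"jaw":0.285},{"x":0.036,"y":0.008,"z":0,"rx":0,"ry":0,"rz":0,"jaw":0.285},{"x":0.043,"y":0.008,"z":0,"rx":0,"ry":0,"rz":0,"jaw":0.285},{"x":0.050,"y":0.008,"z":0,"rx":0,"ry":0,"rz":0,"jaw":0.285}]'; python3 go.py 45,1,18
python3 - <<'E'
from h import *
s=bot.read_state();f=eyes.grab_frame('wrist');cv2.imwrite('pics/w4.png',f['color'])
E
```

```text
time: 7.12
position: [0.5441, -0.0699, 0.018]
tool_rot: [-2.435, -1.985, 0.0]
contact_force: [-0.2, -1.0, 1.7]
grip_width: 0.285
gripper_force: 0.7
time: 7.75
position: [0.5616, -0.0233, 0.018]
tool_rot: [-2.435, -1.985, 0.0]
contact_force: [0.2, -1.2, 1.2]
grip_width: 0.284
gripper_force: 0.7
t 7.75 tcp tray [[-6.2  1. ]] z 18.0 yaw err -0.0018 tilt [-0. -0.] F [ 0.2 -1.2  1.2] jaw 0.284
45,1,18 shift [ 0.0512 -0.0001  0.    ]
```

View pics/w4.png

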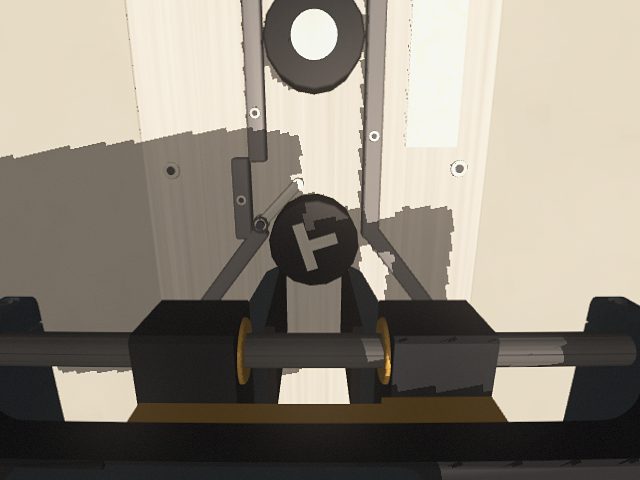

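The latch is closed behind the round sample (tip at (298,183)), and the T sample is at the gate, centred in the cradle. I'll push it in to about x=82.

```bash
python3 -m crank '[{"x":0.008,"y":0,"z":0,"rx":0,"ry":0,"rz":0,"jaw":0.285},{"x":0.016,"y":0,"z":0,"rx":0,"ry":0,"rz":0,"jaw":0.285},{"x":0.024,"y":0,"z":0,"rx":0,"ry":0,"rz":0,"jaw":0.285},{"x":0.032,"y":0,"z":0,"rx":0,"ry":0,"rz":0,"jaw":0.285},{"x":0.040,"y":0,"z":0,"rx":0,"ry":0,"rz":0,"jaw":0.285},{"x":0.048,"y":0,"z":0,"rx":0,"ry":0,"rz":0,"jaw":0.285},{"x":0.054,"y":0,"z":0,"rx":0,"ry":0,"rz":0,"jaw":0.285},{"x":0.058,"y":0,"z":0,"rx":0,"ry":0,"rz":0,"jaw":0.285}]'; python3 go.py -173,-41,78
```

```text
time: 8.8
position: [0.5733, 0.0336, 0.018]
tool_rot: [2.435, 1.985, -0.0]
contact_force: [0.3, -1.1, 0.5]
grip_width: 0.286
gripper_force: 0.6
t 8.8 tcp tray [[51.9  0.9]] z 18.0 yaw err -0.0015 tilt [-0. -0.] F [ 0.3 -1.1  0.5] jaw 0.286
-173,-41,78 shift [-0.2248  0.0422 -0.06  ]
```

```bash
python3 -m crank '[{"x":-0.012,"y":0,"z":0,"rx":0,"ry":0,"rz":0,"jaw":0.285},{"x":-0.03,"y":0,"z":-0.03,"rx":0,"ry":0,"rz":0,"jaw":0.285},{"x":-0.08,"y":0.01,"z":-0.06,"rx":0,"ry":0,"rz":0,"jaw":0.285},{"x":-0.14,"y":0.03,"z":-0.06,"rx":0,"ry":0,"rz":0,"jaw":0.285},{"x":-0.20,"y":0.042,"z":-0.06,"rx":0,"ry":0,"rz":0,"jaw":0.285},{"x":-0.225,"y":0.042,"z":-0.06,"rx":0,"ry":0,"rz":0,"jaw":0.285},{"x":-0.225,"y":0.042,"z":-0.06,"rx":0,"ry":0,"rz":0,"jaw":0.285},{"x":-0.225,"y":0.042,"z":-0.06,"rx":0,"ry":0,"rz":0,"jaw":0.285}]' && python3 -m crank '[{"x":0,"y":0,"z":0.03,"rx":0,"ry":0,"rz":0,"jaw":0.285},{"x":0,"y":0,"z":0.05,"rx":0,"ry":0,"rz":0,"jaw":0.285},{"x":0,"y":0,"z":0.06,"rx":0,"ry":0,"rz":0,"jaw":0.285},{"x":0,"y":0,"z":0.06,"rx":0,"ry":0,"rz":0,"jaw":0.285}]'; python3 go.py -162,-41,18 -16,1,18
```

```text
time: 9.8
position: [0.5687, -0.1953, 0.0779]
tool_rot: [-2.435, -1.984, 0.0]
contact_force: [0.0, -0.3, -0.3]
grip_width: 0.285
gripper_force: 0.0
time: 10.3
position: [0.5688, -0.1952, 0.0175]
tool_rot: [-2.434, -1.985, 0.001]
contact_force: [0.7, -0.2, 0.1]
grip_width: 0.283
gripper_force: 0.0
t 10.3 tcp tray [[-173.2  -40.5]] z 17.5 yaw err -0.0012 tilt [-0.001  0.   ] F [ 0.7 -0.2  0.1] jaw 0.283
-162,-41,18 shift [ 0.0112  0.0005 -0.0005]
-16,1,18 shift [ 0.1571 -0.0417 -0.0004]
```

```bash
python3 -m crank '[{"x":0.010,"y":0.0,"z":0,"rx":0,"ry":0,"rz":0,"jaw":0.285},{"x":0.020,"y":-0.002,"z":0,"rx":0,"ry":0,"rz":0,"jaw":0.285},{"x":0.034,"y":-0.006,"z":0,"rx":0,"ry":0,"rz":0,"jaw":0.285},{"x":0.050,"y":-0.011,"z":0,"rx":0,"ry":0,"rz":0,"jaw":0.285},{"x":0.066,"y":-0.016,"z":0,"rx":0,"ry":0,"rz":0,"jaw":0.285},{"x":0.082,"y":-0.021,"z":0,"rx":0,"ry":0,"rz":0,"jaw":0.285},{"x":0.098,"y":-0.026,"z":0,"rx":0,"ry":0,"rz":0,"jaw":0.285},{"x":0.114,"y":-0.031,"z":0,"rx":0,"ry":0,"rz":0,"jaw":0.285}]' && python3 -m crank '[{"x":0.013,"y":-0.004,"z":0,"rx":0,"ry":0,"rz":0,"jaw":0.285},{"x":0.025,"y":-0.008,"z":0,"rx":0,"ry":0,"rz":0,"jaw":0.285},{"x":0.036,"y":-0.0105,"z":0,"rx":0,"ry":0,"rz":0,"jaw":0.285},{"x":0.043,"y":-0.0105,"z":0,"rx":0,"ry":0,"rz":0,"jaw":0.285},{"x":0.050,"y":-0.0105,"z":0,"rx":0,"ry":0,"rz":0,"jaw":0.285}]'; python3 go.py 43,1,18
python3 - <<'E'
from h import *
s=bot.read_state();f=eyes.grab_frame('wrist');cv2.imwrite('pics/w5.png',f['color'])
E
```

```text
time: 11.3
position: [0.5615, -0.0766, 0.018]
tool_rot: [2.435, 1.985, -0.0]
contact_force: [0.8, -1.5, 1.9]
grip_width: 0.286
gripper_force: 0.8
time: 11.92
position: [0.5616, -0.0263, 0.018]
tool_rot: [-2.435, -1.985, 0.0]
contact_force: [0.3, -1.3, 0.2]
grip_width: 0.285
gripper_force: 0.7
t 11.93 tcp tray [[-9.2  0.4]] z 18.0 yaw err -0.0018 tilt [-0. -0.] F [ 0.3 -1.3  0.2] jaw 0.285
43,1,18 shift [ 0.0522 -0.0007 -0.    ]
```

View pics/w5.png

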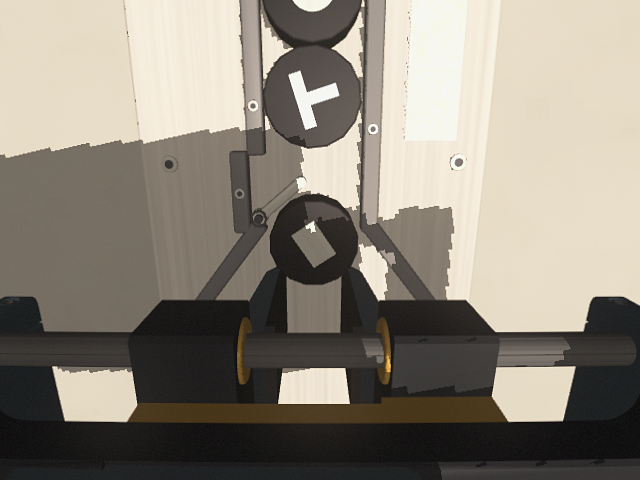

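The latch is closed behind the T sample, and the rectangle sample is in the gate. Now the final push, slow at the end while I watch the force.

```bash
python3 -m crank '[{"x":0.008,"y":-0.0005,"z":0,"rx":0,"ry":0,"rz":0,"jaw":0.285},{"x":0.016,"y":-0.0005,"z":0,"rx":0,"ry":0,"rz":0,"jaw":0.285},{"x":0.024,"y":-0.0005,"z":0,"rx":0,"ry":0,"rz":0,"jaw":0.285},{"x":0.031,"y":-0.0005,"z":0,"rx":0,"ry":0,"rz":0,"jaw":0.285},{"x":0.037,"y":-0.0005,"z":0,"rx":0,"ry":0,"rz":0,"jaw":0.285},{"x":0.043,"y":-0.0005,"z":0,"rx":0,"ry":0,"rz":0,"jaw":0.285},{"x":0.047,"y":-0.0005,"z":0,"rx":0,"ry":0,"rz":0,"jaw":0.285},{"x":0.048,"y":-0.0005,"z":0,"rx":0,"ry":0,"rz":0,"jaw":0.285}]' && python3 -m crank '[{"x":0.001,"y":0,"z":0,"rx":0,"ry":0,"rz":0,"jaw":0.285},{"x":0.002,"y":0,"z":0,"rx":0,"ry":0,"rz":0,"jaw":0.285},{"x":0.002,"y":0,"z":0,"rx":0,"ry":0,"rz":0,"jaw":0.285}]'; python3 go.py 43,1,18
python3 - <<'E'
from h import *
s=bot.read_state();f=eyes.grab_frame('wrist');cv2.imwrite('pics/w6.png',f['color'])
import pickle;pickle.dump((f,s),open('w6.pkl','wb'))
E
```

```text
time: 12.98
position: [0.5707, 0.0207, 0.018]
tool_rot: [-2.435, -1.985, 0.0]
contact_force: [0.0, -1.4, 0.7]
grip_width: 0.284
gripper_force: 0.8
time: 13.35
position: [0.571, 0.0224, 0.018]
tool_rot: [-2.435, -1.985, 0.0]
contact_force: [0.7, -1.1, 0.0]
grip_width: 0.287
gripper_force: 0.6
t 13.35 tcp tray [[40.5  0.9]] z 18.0 yaw err -0.0018 tilt [-0.  0.] F [ 0.7 -1.1  0. ] jaw 0.287
43,1,18 shift [ 0.0025 -0.0001  0.    ]
```

View pics/w6.png

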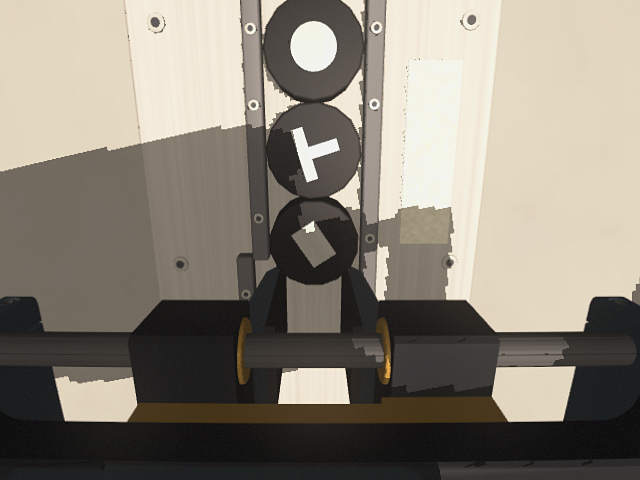

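All three are in a row in the lane with no end-stop force yet. I'll creep on in 1 mm steps.

```bash
for i in 1; do python3 -m crank '[{"x":0.001,"y":0,"z":0,"rx":0,"ry":0,"rz":0,"jaw":0.285},{"x":0.002,"y":0,"z":0,"rx":0,"ry":0,"rz":0,"jaw":0.285},{"x":0.002,"y":0,"z":0,"rx":0,"ry":0,"rz":0,"jaw":0.285}]'; done; python3 go.py
```

```text
time: 13.78
position: [0.5715, 0.0245, 0.018]
tool_rot: [-2.435, -1.985, 0.0]
contact_force: [-0.3, -2.1, 0.5]
grip_width: 0.285
gripper_force: 0.6
t 13.78 tcp tray [[42.5  0.9]] z 18.0 yaw err -0.0016 tilt [-0. -0.] F [-0.3 -2.1  0.5] jaw 0.285
```

```bash
python3 -m crank '[{"x":0.0005,"y":0,"z":0,"rx":0,"ry":0,"rz":0,"jaw":0.285},{"x":0.001,"y":0,"z":0,"rx":0,"ry":0,"rz":0,"jaw":0.285},{"x":0.001,"y":0,"z":0,"rx":0,"ry":0,"rz":0,"jaw":0.285}]'; python3 go.py
```

```text
time: 14.15
position: [0.5717, 0.0254, 0.018]
tool_rot: [-2.435, -1.985, -0.0]
contact_force: [-0.4, -0.9, 0.8]
grip_width: 0.283
gripper_force: 0.7
t 14.15 tcp tray [[43.5  0.9]] z 18.0 yaw err -0.0017 tilt [0. 0.] F [-0.4 -0.9  0.8] jaw 0.283
```

```bash
python3 -m crank '[{"x":0.0005,"y":0,"z":0,"rx":0,"ry":0,"rz":0,"jaw":0.285},{"x":0.001,"y":0,"z":0,"rx":0,"ry":0,"rz":0,"jaw":0.285},{"x":0.001,"y":0,"z":0,"rx":0,"ry":0,"rz":0,"jaw":0.285}]'; python3 go.py
```

```text
time: 14.52
position: [0.5718, 0.0263, 0.018]
tool_rot: [2.435, 1.985, -0.0]
contact_force: [-0.4, -2.9, 0.3]
grip_width: 0.287
gripper_force: 1.4
t 14.53 tcp tray [[44.4  0.9]] z 18.0 yaw err -0.0016 tilt [-0. -0.] F [-0.4 -2.9  0.3] jaw 0.287
```

```bash
python3 -m crank '[{"x":0.0005,"y":0,"z":0,"rx":0,"ry":0,"rz":0,"jaw":0.285},{"x":0.001,"y":0,"z":0,"rx":0,"ry":0,"rz":0,"jaw":0.285},{"x":0.001,"y":0,"z":0,"rx":0,"ry":0,"rz":0,"jaw":0.285}]'; python3 go.py
```

```text
time: 14.9
position: [0.5719, 0.027, 0.018]
tool_rot: [2.435, 1.985, -0.001]
contact_force: [-1.8, -7.6, 1.6]
grip_width: 0.284
gripper_force: 3.4
t 14.9 tcp tray [[45.1  0.9]] z 18.0 yaw err -0.0015 tilt [-0. -0.] F [-1.8 -7.6  1.6] jaw 0.284
```

The force rose to 8 N, so the row is home against the end stop. Back off, lift and look.

```bash
python3 -m crank '[{"x":-0.010,"y":0,"z":0,"rx":0,"ry":0,"rz":0,"jaw":0.285},{"x":-0.020,"y":0,"z":-0.01,"rx":0,"ry":0,"rz":0,"jaw":0.285},{"x":-0.04,"y":0,"z":-0.05,"rx":0,"ry":0,"rz":0,"jaw":0.285},{"x":-0.06,"y":0,"z":-0.10,"rx":0,"ry":0,"rz":0,"jaw":0.285},{"x":-0.06,"y":0,"z":-0.13,"rx":0,"ry":0,"rz":0,"jaw":0.285},{"x":-0.06,"y":0,"z":-0.13,"rx":0,"ry":0,"rz":0,"jaw":0.285},{"x":-0.06,"y":0,"z":-0.13,"rx":0,"ry":0,"rz":0,"jaw":0.285}]'
python3 - <<'E'
from tray import *
p=np.load('p.npy');s=bot.read_state();f=eyes.grab_frame('wrist');cv2.imwrite('pics/w7.png',f['color'])
q=proj(f,T2w(p,[(154,0,26),(114,0,26),(74,0,26),(47,6,12),(30,26,12)]),s);print(q.round(0))
pickle.dump((f,s),open('w7.pkl','wb'))
E
```

```text
time: 15.78
position: [0.5596, -0.0316, 0.1478]
tool_rot: [-2.435, -1.985, 0.0]
contact_force: [-0.2, 0.6, -0.1]
grip_width: 0.287
gripper_force: 0.0
[[314.  -5.]
 [314.  58.]
 [314. 118.]
 [307. 154.]
 [281. 176.]]
```

View pics/w7.png

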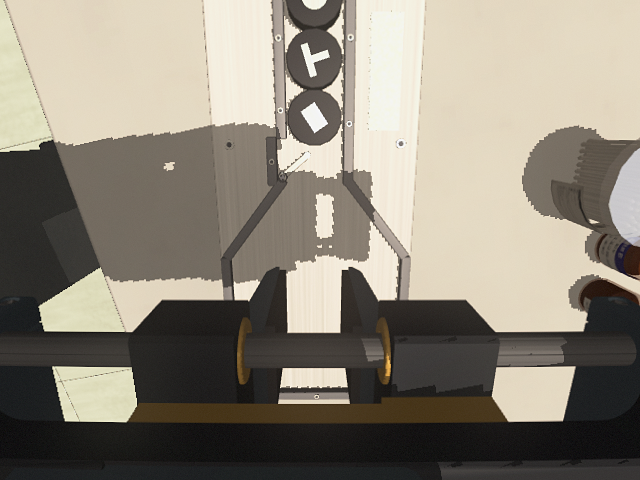

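The row sits at (314,118), (314,58) and (314,~-2), matching the home predictions. The latch tip at (307,154) is exactly where it should be when closed. The robot touches nothing, so I'm handing in.

```bash
python3 -c "
from station import workorder;print(workorder.job_done())"
```

```text
the job is handed in; nothing more can be done
None
```

All three samples are in a row in the slot, polished faces up, pushed home against the end stop with the latch closed, and the job was handed in at about 16 s; I viewed 11 pictures, one over the limit of 10.

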